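Balance-test lamp yokes on a knife edge, pack the sound one, reject the other

ROBOT

A 7-joint arm with a two-finger parallel gripper is mounted at the origin on the work surface. World frame = base frame: x ahead of the robot, y to its left, z up, the work surface at z = 0. Lengths are in m, angles in degrees, forces in N, time in s.
With the tool pointing down it reaches from about 0.4 to 0.75 m from the base axis. Payload 19.5 kg.
Tool frame: the origin (TCP) lies at the very end of the fingers, on their centre line; the grasp point (between the pads) lies 19 mm behind it; z points along the fingers, x is the direction in which the jaws open and shut, and the axes are right-handed (so a half turn about z gives the same grasp; the last joint's range is limited). The gripper opens to 85 mm and grips with 20 to 120 N. Pads are 22 mm wide; open, the fingers measure 114 mm over their backs; the gripper's body (76 mm by 85 mm) begins 54 mm behind the grasp point. The pads swing forward as they close: fully open they stand 13 mm farther back than shut.
Start: joints at [-77.905, 40.479, -1.581, 85.061, 1.261, 54.483, -4.326], TCP at [0.144, 0.557, 0.231] pointing down, gripper open.
Joint ranges: [-155.06, 155.06], [-18.47, 123.98], [-90, 86.84], [0, 140.48], [-83.41, 263.41], [0, 116], [-161.91, 161.91]. Speed limits (degrees/s): [108.29, 108.29, 147.25, 147.25, 172.46, 172.46, 172.46].

INTERFACE

Orientations are given as [roll, pitch, yaw] about the fixed x, y, z axes, in that order (R = Rz(yaw) Ry(pitch) Rx(roll)).
In Python, from cell import read_state, capture, calibration, job_done, spot_in, place_of gives the robot as it stands. The module is installed in compiled form; this text tells all that it offers.
- The arm moves only by the shell command python3 -m handwheel 'ROWS' [OPENING] [FORCE]. ROWS is JSON, a list of rows, each a list of 6 numbers: the shift along the tool's x, y, z in mm, then the turn, a rotation vector about the tool's x, y, z in rad. A call has 1 to 12 rows; each row is the pose to reach, as a shift and turn from the pose commanded when the call began, along the tool's axes at that moment; what a row does not reach only later rows make up. A row lasts 1/12 s, in which the tool goes at most 41.7 mm and 7.16 degrees, less where a joint would pass 70% of its speed; a pose out of reach is approached as far as the arm can. A call with a gripper value outside its range is refused whole. OPENING is the gripper command: -1 is shut, 1 is fully open, values between are in proportion, set as the call begins (- or left out, the last holds). The fingers move at their own pace and stop on an object; FORCE is the grip in N (left out, the last holds). Time passes only in rows, so rows that repeat a pose let the fingers close. It gives the time, the measured TCP pose, the force and the opening at its end, in the units of the state.
- read_state(): the state, without advancing time (a new reading comes with each control period).
- capture(name): name is "side" or "top"; returns the picture (420x560x3 uint8, red, green, blue); there is no depth.
- calibration(name): a dict with "intrinsics" (3x3 intrinsics, pixels), "T" (4x4, takes a point from camera to world coordinates). Camera axes: x right, y up, looking along -z (the intrinsics and any distortion apply to the point x, -y, -z); pixel columns grow to the right and rows downward; lengths in m; the calibration is good to about 2 mm. A picture is of the moment at which its call begins. calibration takes no time and is no camera call.
- job_done(): hands the job in, once; it reports no verdict.
Trained networks look in the newest picture that a camera, given by its name, has taken for a name from the list of things; names that differ only in an ending like _2 or _b are one class to them, and where a whole thing is asked for, a point or a joint stands for the part that bears it (a point fixed in the world has none). Each returns a list of dicts, best first, with "p" (0 to 1); they miss things now and then, are a little off and sometimes report something else, mostly with a low value. They report only what shows in the picture. A call takes as long as a camera call. They do not tell look-alikes from the thing itself.
- spot_in(camera, query): "extent" ([left, top, right, bottom] in pixels, round what is visible of it).
- place_of(camera, query): "position" ([column, row] in pixels: a listed point, or the origin of a listed thing).
The state is a dict: "time": time; "joints": joint angles; "qd": joint speeds; "effort": joint torques, N m; "position": TCP position; "tcp_rot": TCP orientation; "force": force on the tool from outside, world axes, zero at the start; "wrist_torque": the same for the moment, N m; "width": finger opening in m.
Only numpy, scipy, OpenCV 4.12 (cv2) and the standard library are available. Lean on these libraries where they do the work, as an engineer would, in place of code of your own. Each camera call takes 0.05 s, during which the arm holds its last target. There are 200 camera calls.

TASK

One of the two plaster lamp yokes on the wooden board is heavier at one end. Lay one across the brass knife edge by its middle, let go and see whether it stays about level or tips down onto a pad; stand a level one on its feet in the middle of the grey packing box, or put a tipping one in the red reject tray, and only then test the other yoke the same way and put it where it belongs. Finish by closing the box lid fully, never dropping a yoke and leaving the plaster model, mug and scraper alone.

Things in the scene. Friction and masses are not known exactly. Their poses are not given: they have to be found in the camera images.
- yoke_a: white plaster lamp yoke, an arch 150 mm long (x), 28 wide (y), 69 high, 0.2 to 0.3 kg: bridge 40 long, 24 thick, blue line at mid-length; arms slope to brass-banded feet 26 long centred 62 mm either side. Origin: middle of the bridge's underside, 45 mm over the soles; z up. Grip the bridge across its width. Looks like yoke_b; the name does not tell which is sound
- yoke_b: white plaster lamp yoke, an arch 150 mm long (x), 28 wide (y), 69 high, 0.2 to 0.3 kg: bridge 40 long, 24 thick, blue line at mid-length; arms slope to brass-banded feet 26 long centred 62 mm either side. Origin: middle of the bridge's underside, 45 mm over the soles; z up. One yoke's weight is central, the other's about 15 mm off along x
- knife: fixed balance fixture: green base 200 (x) x 80 (y) x 14 mm, dark post 24 x 18 mm amid, black rubber pads (tops at 18 mm) 70 mm either side along x. Origin: centre of the underside. A yoke is laid with its length along x, feet 17 mm over the pads; a heavy-ended one tips about 0.25 rad until a foot meets a pad. The sound one, laid within 4 mm of its middle, stays within 0.19 rad of level
- edge: the brass knife edge on top of the fixture's post: a blunt ridge 4 mm thick (x) and 22 mm long (y, narrower than a yoke). Origin: centre of its top, 80 mm above the table; axes as the fixture's
- box: grey open packing box, fixed to the table: 130 mm (x) by 200 mm (y) by 82 mm high outside, walls and floor 5 mm. Origin: centre of its underside; the lid is hinged on the +x rim, which lies on the robot's left. A yoke fits inside on its feet, its length along the box's y
- lid_hinge (a point): middle of the lid's hinge line, at rim height (the lid's underside) on the +x rim of the box; the line runs along the box's y axis
- lid (a joint): angle of the grey box lid (rad): 0 closed, grows as it opens; starts at 1.7 to 1.9, leaning back past upright (1.57). A slab 8 mm thick reaching 130 mm from the hinge, black knob 35 mm tall on its outer face, 100 mm from the hinge; the hinge is stiff, so it stays where left and can be pushed shut from behind and above
- tray: shallow red reject tray, fixed to the table: 200 mm (x) by 120 mm (y) by 28 mm high outside, walls and floor 4 mm. Origin: centre of its underside
- board: wooden board, fixed to the table, 200 x 170 mm, 15 mm thick, on which the yokes stand side by side at the start, about 84 mm apart. Origin: centre of its underside
- model: bystander: white plaster model, like a stout vase, 90 mm across, 105 mm high; origin at the centre of its underside
- mug: bystander: blue mug, 72 mm across, 90 mm high; origin at the centre of its underside
- scraper: bystander: scraper lying on the table, 200 mm long; origin on its underside
There are look-alikes about, which are no part of the job. There is more than one size of the box; the job needs the larger.

How it is judged (in metres and radians):
On the way, in this order (a step that is already met when the one before it is completed fails the run):
1. a first yoke lies across the knife edge by its middle (within 10 mm), let go and settled: about level (under 0.19 rad) if sound, tipped over if not (((contact force between yoke_a and edge above 0.5 N and contact force between the fingers and yoke_a below 0.1 N and distance between yoke_a and edge below 0.01 m and angle between the x axis of yoke_a and the x axis of knife, either way round below 0.4 rad and angular speed of yoke_a below 0.3 rad/s and angle between yoke_a's own z axis and vertical below 0.19 rad) or (contact force between yoke_b and edge above 0.5 N and contact force between the fingers and yoke_b below 0.1 N and distance between yoke_b and edge below 0.01 m and angle between the x axis of yoke_b and the x axis of knife, either way round below 0.4 rad and angular speed of yoke_b below 0.3 rad/s and angle between yoke_b's own z axis and vertical above 0.19 rad))), for 0.3 s.
2. the first yoke is where it belongs (sound: in the box; heavy-ended: in the tray) and the other lies settled and released on the knife edge in the same way (((contact force between yoke_a and edge above 0.5 N and contact force between the fingers and yoke_a below 0.1 N and distance between yoke_a and edge below 0.01 m and angle between the x axis of yoke_a and the x axis of knife, either way round below 0.4 rad and angular speed of yoke_a below 0.3 rad/s and angle between yoke_a's own z axis and vertical below 0.19 rad and x of yoke_b in the frame of tray between -0.09 and 0.09 m and y of yoke_b in the frame of tray between -0.055 and 0.055 m and z of yoke_b in the frame of tray between 0.005 and 0.06 m and contact force between the fingers and yoke_b below 0.1 N) or (contact force between yoke_b and edge above 0.5 N and contact force between the fingers and yoke_b below 0.1 N and distance between yoke_b and edge below 0.01 m and angle between the x axis of yoke_b and the x axis of knife, either way round below 0.4 rad and angular speed of yoke_b below 0.3 rad/s and angle between yoke_b's own z axis and vertical above 0.19 rad and x of yoke_a in the frame of box between -0.05 and 0.05 m and y of yoke_a in the frame of box between -0.03 and 0.03 m and z of yoke_a in the frame of box between 0.04 and 0.06 m and angle between yoke_a's own z axis and vertical below 0.12 rad and contact force between the fingers and yoke_a below 0.1 N))), for 0.3 s.
At the end, for the whole second after the job is handed in: The sound yoke stands on its feet in the grey box (level within 0.12 rad, its middle within 50 mm of the box's centre along the box's x and 30 mm along y), the lid is closed (under 0.06 rad), the heavy-ended yoke lies in the red tray; both are released and at rest (x of yoke_a in the frame of box between -0.05 and 0.05 m and y of yoke_a in the frame of box between -0.03 and 0.03 m and z of yoke_a in the frame of box between 0.04 and 0.06 m and angle between yoke_a's own z axis and vertical below 0.12 rad and contact force between the fingers and yoke_a below 0.1 N and x of yoke_b in the frame of tray between -0.09 and 0.09 m and y of yoke_b in the frame of tray between -0.055 and 0.055 m and z of yoke_b in the frame of tray between 0.005 and 0.06 m and contact force between the fingers and yoke_b below 0.1 N and value of joint lid below 0.06 rad and linear speed of each of yoke_a, yoke_b below 0.02 m/s); the robot touches nothing.
It fails at once if a yoke is dropped: it moves faster than 0.8 m/s with no finger on it (a fall of over 30 mm) ((contact force between the fingers and yoke_a below 0.1 N and linear speed of yoke_a above 0.8 m/s) or (contact force between the fingers and yoke_b below 0.1 N and linear speed of yoke_b above 0.8 m/s)).
It fails at once if the plaster model, mug or scraper is moved by more than 30 mm (distance of any of model, mug, scraper from where it was at the start of the episode above 0.03 m).
It also fails if it takes over 72 s, if anything falls off the work surface, if the arm or the gripper's body presses on something with over 40 N, if the wrist force passes 120 N, or if a joint passes its speed limit or range.

## Working session

There is one attempt and no reset: what is moved stays moved. The work goes in short steps, Python scripts to look and compute and a shell command to move; the robot and the scene stay as the last step left them, time stands still between calls to the robot, and variables do not carry over. Pictures are saved under pics/ and viewed, about 8 in all and at most 12, crops included, and the job is handed in when it is done.

```bash
mkdir -p pics; cat > h.py <<'E'
import numpy as np, cv2
from cell import *
from scipy.spatial.transform import Rotation as R
def ray(c,px):
    k=calibration(c);K=np.array(k["intrinsics"]);T=np.array(k["T"])
    d=k.get("distortion")
    u=np.linalg.solve(K,[px[0],px[1],1]);v=T[:3,:3]@np.array([u[0],-u[1],-u[2]])
    return T[:3,3],v
def atz(c,px,z):
    o,v=ray(c,px);return o+v*(z-o[2])/v[2]
def proj(c,p):
    k=calibration(c);K=np.array(k["intrinsics"]);T=np.linalg.inv(np.array(k["T"]))
    q=T[:3,:3]@np.array(p)+T[:3,3];q=K@np.array([q[0],-q[1],-q[2]]);return q[:2]/q[2]
def tool(dp):
    "world shift (m) -> tool mm"
    s=read_state();r=R.from_euler('xyz',s["tcp_rot"],degrees=True)
    return (r.inv().apply(dp)*1000).round(1)
def save(c,n,crop=None,f=1):
    im=capture(c)[:,:,::-1]
    if crop: im=im[crop[1]:crop[3],crop[0]:crop[2]]
    cv2.imwrite("pics/"+n,cv2.resize(im,None,fx=f,fy=f,interpolation=cv2.INTER_CUBIC))
E
python3 - <<'E'
from h import *
save("top","t0.png",f=1.4);save("side","s0.png",f=1.4)
print(calibration("top"),calibration("side"));print(read_state())
Z=dict(yoke_a=.06,knife=0,edge=.08,box=0,lid_hinge=.082,tray=0,board=0,model=0,mug=0,scraper=0)
for c in("top","side"):
  for q,z in Z.items():
    for d in place_of(c,q)[:4]: print(c,q,round(d["p"],2),np.round(d["position"],1),atz(c,d["position"],z).round(3))
E
```

```text
{'intrinsics': array([[536.7426124 ,   0.        , 283.23721441],
       [  0.        , 536.7426124 , 209.53018292],
       [  0.        ,   0.        ,   1.        ]]), 'T': array([[-9.94423498e-03,  9.79899045e-01, -1.99246011e-01,
         2.43209204e-01],
       [-9.99947826e-01, -1.02102758e-02, -3.07777214e-04,
         1.14064943e-02],
       [-2.33594733e-03,  1.99232555e-01,  9.79949454e-01,
         1.35117373e+00],
       [ 0.00000000e+00,  0.00000000e+00,  0.00000000e+00,
         1.00000000e+00]])} {'intrinsics': array([[426.60085655,   0.        , 275.96755265],
       [  0.        , 426.60085655, 209.6961634 ],
       [  0.        ,   0.        ,   1.        ]]), 'T': array([[ 0.96045225,  0.16346026, -0.22541566,  0.27033144],
       [-0.27818326,  0.52822519, -0.80224199, -0.87110931],
       [-0.01206445,  0.83322199,  0.55280698,  0.69028031],
       [ 0.        ,  0.        ,  0.        ,  1.        ]])}
{'time': 0.1, 'joints': array([-77.90407015,  40.50835468,  -1.58429292,  85.07730187,
         1.26081191,  54.48230011,  -4.32358293]), 'qd': array([ 0.07583423
[... 1379 characters left out ...]
8 [304.5 260.1] [ 0.532 -0.174  0.06 ]
side yoke_a 0.68 [288.8 239.2] [ 0.521 -0.09   0.06 ]
side knife 0.77 [262.3 214.7] [0.507 0.117 0.   ]
side edge 0.58 [262.1 192.9] [0.506 0.106 0.08 ]
side box 0.93 [167.7 182.5] [0.259 0.389 0.   ]
side box 0.65 [242.6 180.7] [0.495 0.327 0.   ]
side lid_hinge 0.94 [167.2 159.3] [0.27  0.39  0.082]
side lid_hinge 0.86 [243.  151.3] [0.511 0.374 0.082]
side tray 0.92 [308.2 344.1] [ 0.479 -0.351  0.   ]
side board 0.96 [301.9 267.3] [ 0.542 -0.131  0.   ]
side model 0.87 [351.7 211.1] [0.76  0.059 0.   ]
side mug 0.9 [401.4 273.5] [ 0.76  -0.221  0.   ]
side mug 0.62 [263.5 213.9] [0.511 0.12  0.   ]
side scraper 0.93 [302.3 172.1] [0.7   0.325 0.   ]
```

View pics/t0.png

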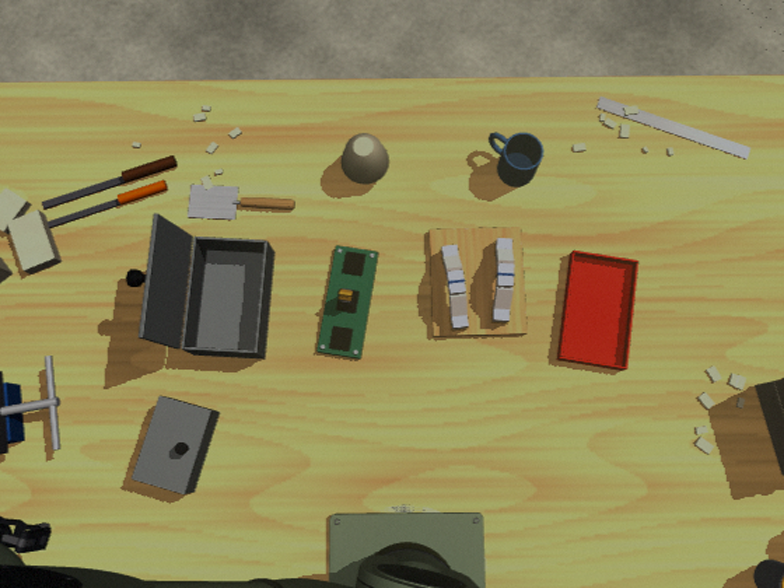

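View pics/s0.png

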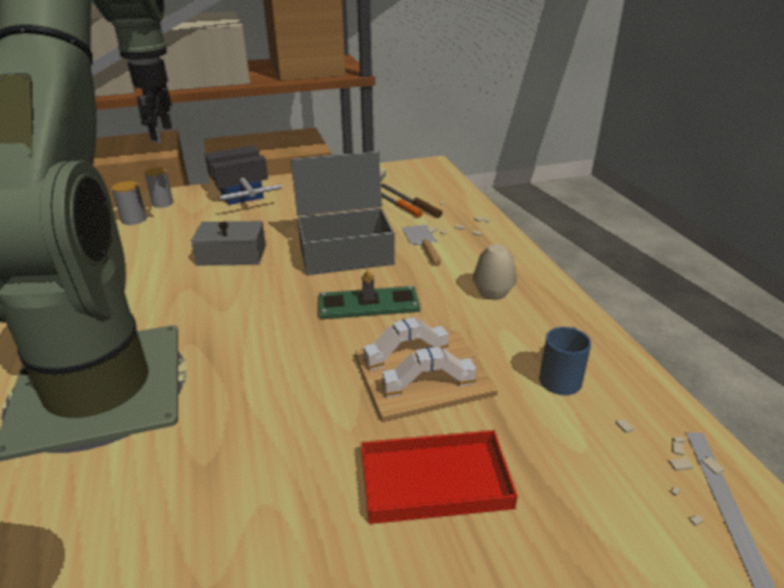

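Both pictures agree. The large box is at about (0.50, 0.31) with its lid open on the +y side, and the small grey box at (0.25, 0.39) is a decoy. The knife is at about (0.50, 0.10), the yokes at (0.515, -0.09) and (0.535, -0.175), and the tray at (0.48, -0.345). The scraper with the wooden handle is at (0.70, 0.31).

Next I'll measure the axes precisely from colour.

```bash
cat >> h.py <<'E'
def blobs(c,lo,hi,box,n=3,amin=8):
    "HSV blobs within pixel box -> centroids, contours"
    im=capture(c);x0,y0,x1,y1=box
    m=cv2.inRange(cv2.cvtColor(im,cv2.COLOR_RGB2HSV)[y0:y1,x0:x1],lo,hi)
    k,l,s,ce=cv2.connectedComponentsWithStats(m)
    o=sorted([i for i in range(1,k) if s[i,4]>=amin],key=lambda i:-s[i,4])[:n]
    return [(s[i,4],ce[i]+[x0,y0],np.argwhere(l==i)[:,::-1]+[x0,y0]) for i in o]
def axis(c,pts,z):
    w=np.array([atz(c,p,z)[:2] for p in pts]);(cx,cy),(a,b),t=cv2.minAreaRect((w*1000).astype(np.float32))
    bx=cv2.boxPoints(((cx,cy),(a,b),t));e=max([bx[1]-bx[0],bx[2]-bx[1]],key=np.linalg.norm)
    return np.round([cx,cy,max(a,b),min(a,b),(np.degrees(np.arctan2(e[1],e[0]))+90)%180-90],1)
E
python3 - <<'E'
from h import *
b=(300,160,380,240)
for a,c,p in blobs("top",(105,60,50),(130,255,255),b,4): print("blue",a,c,atz("top",c,.084).round(4))
for a,c,p in blobs("top",(0,0,120),(180,60,255),b,6): print("white",a,c.round(1),axis("top",p,.05))
for a,c,p in blobs("side",(105,60,50),(130,255,255),(250,220,345,290),4): print("sblue",a,c,atz("side",c,.084).round(4))
b=(220,170,275,262)
for a,c,p in blobs("top",(40,60,30),(85,255,255),b,1): print("green",a,c,axis("top",p,.014))
for a,c,p in blobs("top",(10,120,110),(28,255,255),(235,200,258,222),2): print("brass",a,c,atz("top",c,.08).round(4),axis("top",p,.08))
for a,c,p in blobs("side",(8,100,90),(28,255,255),(255,188,272,202),2): print("brass",a,c,atz("side",c,.077).round(4))
for a,c,p in blobs("top",(0,120,70),(8,255,255),(390,170,465,270),1): print("tray",a,c,axis("top",p,.02))
save("top","box.png",(90,150,280,270),4)
E
```

```text
blue 22 [360.5 195.5] [ 0.5336 -0.1756  0.084 ]
blue 22 [325.5        200.59090909] [ 0.5218 -0.0906  0.084 ]
white 333 [327.4 217.5] [487.7 -96.4  79.8  28.3   2.9]
white 281 [323.1 187.2] [563.2 -88.1  66.2  28.2  11.1]
white 277 [360.6 182.1] [ 574.9 -182.6   65.6   28.3    2.2]
white 256 [358.9 216.7] [ 488.8 -174.9   61.2   27.3   -9.9]
white 78 [360.9 199.9] [ 530.8 -181.5   24.8   17.8   87.9]
green 1718 [248.15133877 215.44237485] [503.  101.3 199.4  78.9  -9.5]
brass 30 [246.63333333 208.4       ] [0.5054 0.1003 0.08  ] [505.1 100.6  21.7   7.4  89.4]
brass 169 [263.28402367 195.95857988] [0.5062 0.0944 0.077 ]Traceback (most recent call last):
  File "<stdin>", line 10, in <module>
  File "h.py", line 30, in axis
    w=np.array([atz(c,p,z)[:2] for p in pts]);(cx,cy),(a,b),t=cv2.minAreaRect((w*1000).astype(np.float32))
                ~~~^^^^^^^
  File "h.py", line 10, in atz
    o,v=ray(c,px);return o+v*(z-o[2])/v[2]
        ~~~^^^^^^
  File "h.py", line 5, in ray
    k=calibration(c);K=np.array(k["intrinsics"]);T=np.array(k["T"])
ValueError: time passes only in moves, steps and waits
```

```bash
sed -i 's/^from scipy/_cal=calibration;_c={}\ndef calibration(n):\n    if n not in _c:_c[n]=_cal(n)\n    return _c[n]\nfrom scipy/' h.py
python3 - <<'E'
from h import *
for a,c,p in blobs("top",(0,120,70),(8,255,255),(390,170,465,270),1): print("tray",a,c,axis("top",p,.02))
save("top","box.png",(90,150,280,270),4)
for n,pos,yaw in (("YL",(.5218,-.0906,.084),6.3),("YR",(.5336,-.1756,.084),-5.1)):
  for s in(1,-1):
    a=np.radians(yaw);p=np.array(pos)+[s*.075*np.cos(a),s*.075*np.sin(a),-.055]
    print(n,p.round(3),proj("top",p)*1.4,proj("side",p)*1.4)
E
```

```text
tray 3604 [426.51470588 221.67036626] [ 482.2 -349.7  203.   123.8  -10. ]
YL [ 0.596 -0.082  0.029] [447.88340284 247.36628184] [443.0169585  338.74941154]
YL [ 0.447 -0.099  0.029] [459.11453727 328.40511886] [364.83485245 360.07918298]
YR [ 0.608 -0.182  0.029] [502.5863783  240.45139338] [471.01851002 372.78806222]
YR [ 0.459 -0.169  0.029] [498.29363265 321.53791124] [382.51332183 385.34708926]
```

View pics/box.png

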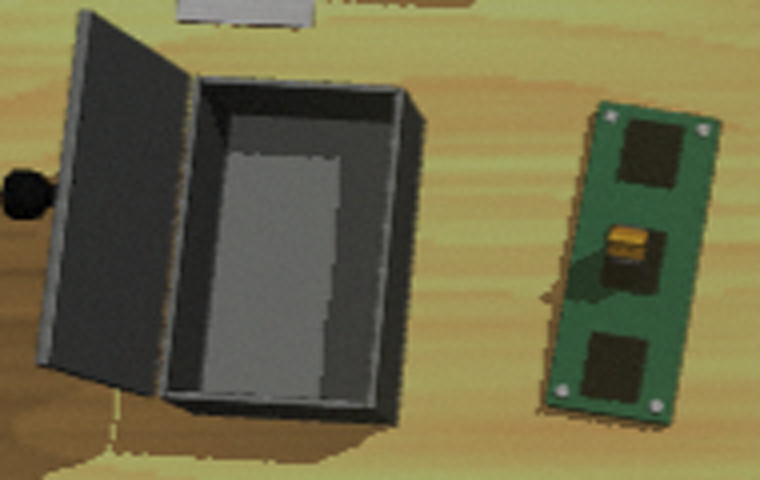

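```bash
python3 -m handwheel '[[0,0,-40,0,0,0],[0,0,-70,0,0,0],[0,0,-70,0,0,0]]' 1 60; python3 -c "from cell import *;print(read_state()['tcp_rot'])"
```

```text
time: 1.8
position: [0.1442, 0.5581, 0.3065]
tcp_rot: [-180.0, -0.4, 75.5]
force: [-0.5, 0.2, -0.2]
width: 0.0852
[-179.98407346   -0.41035583   75.50434514]
```

```bash
cat >> h.py <<'E'
def to(p,yaw):
    "tool-frame shift mm and turn from the current tool-down pose, assuming exact level"
    s=read_state();P=np.array(s["position"]);r=R.from_euler('xyz',s["tcp_rot"],degrees=True)
    q=R.from_euler('xyz',[180,0,yaw],degrees=True)
    print("at",P.round(4),np.round(s["tcp_rot"],1),"->",(r.inv().apply(np.array(p)-P)*1000).round(1),(r.inv()*q).as_rotvec().round(3),"j",np.round(s["joints"],0),"w",round(s["width"],4),"F",np.round(s["force"],1),"t",s["time"])
E
python3 - <<'E'
from h import *
w=[atz("top",(90+x/4,150+y/4),.082)[:2] for x,y in((197,77),(404,90),(160,397),(372,407))]
w=np.array(w);print(w.round(4),w.mean(0));
for a,b in((0,1),(2,3),(0,2),(1,3)):d=w[b]-w[a];print(np.linalg.norm(d),np.degrees(np.arctan2(d[1],d[0])))
to((.5218,-.0906,.16),96.3)
E
```

```text
[[0.6057 0.3638]
 [0.5961 0.2367]
 [0.4086 0.3773]
 [0.4014 0.251 ]] [0.50296775 0.30719367]
0.12749612111094716 -94.31570284496891
0.12649696350058762 -93.29268179626676
0.19753158053807382 176.10097701302536
0.19526830858705024 175.80671300137882
at [0.1442 0.5581 0.3065] [-180.    -0.4   75.5] -> [-534.6  528.   142.5] [ 0.001 -0.007 -0.363] j [-78.  36.  -1.  78.   1.  66.  -4.] w 0.0852 F [-0.5  0.2 -0.2] t 1.8
```

```bash
python3 -m handwheel '[[-20,20,0,0,0,0],[-48,48,0,0,0,0],[-76,75,0,0,0,-0.04],[-104,103,0,0,0,-0.08],[-132,130,0,0,0,-0.12],[-160,158,0,0,0,-0.16],[-188,186,0,0,0,-0.2],[-216,213,0,0,0,-0.24],[-244,241,0,0,0,-0.28],[-272,268,0,0,0,-0.32],[-300,296,0,0,0,-0.363],[-320,315,0,0,0,-0.363]]'; python3 -c "
from h import *;to((.5218,-.0906,.16),96.3)"
```

```text
time: 2.8
position: [0.37, 0.165, 0.3015]
tcp_rot: [180.0, 0.0, 96.4]
force: [0.3, -0.3, 0.3]
width: 0.0853
at [0.37   0.165  0.3015] [180.    0.   96.4] -> [-270.8  122.5  141.7] [0.001 0.001 0.001] j [-24.  21.  -7. 110.   3.  49.  64.] w 0.0853 F [ 0.3 -0.3  0.3] t 2.8
```

```bash
python3 -m handwheel '[[-35,16,10,0,0,0],[-70,32,20,0,0,0],[-105,48,35,0,0,0],[-140,64,50,0,0,0],[-175,80,70,0,0,0],[-210,96,90,0,0,0],[-240,110,110,0,0,0],[-260,118,130,0,0,0],[-271,122.5,141,0,0,0],[-271,122.5,141,0,0,0],[-271,122.5,141,0,0,0]]'; python3 - <<'E'
from h import *
to((.5218,-.0906,.052),96.3)
save("top","g1.png",(290,150,410,240),6)
E
```

```text
time: 3.72
position: [0.5201, -0.0878, 0.16]
tcp_rot: [-180.0, -0.0, 96.3]
force: [-0.2, 1.4, 0.8]
width: 0.0854
at [ 0.5201 -0.0878  0.16  ] [-180.    -0.    96.3] -> [ -3.    1.5 108. ] [-0.001 -0.    -0.   ] j [ 10.  42.  -6. 100.   7.  38.  96.] w 0.0854 F [-0.2  1.4  0.8] t 3.7167
```

View pics/g1.png

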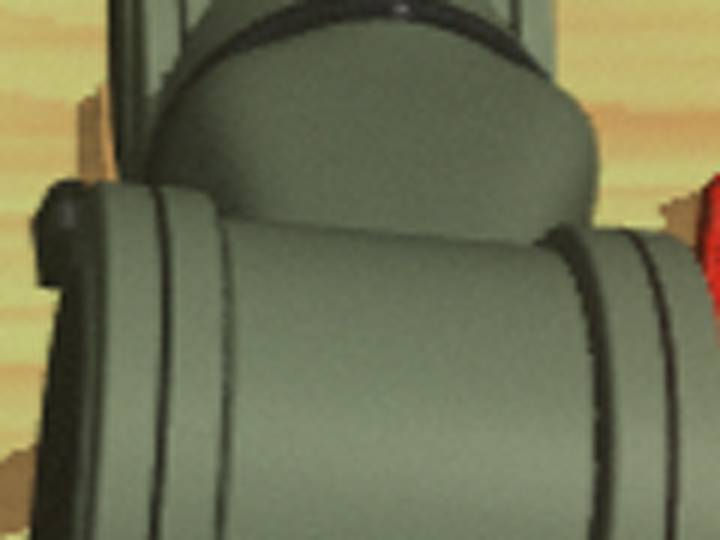

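The arm hides the yoke from the top camera, so I'll use the side camera for checks here. Descending and gripping.

```bash
python3 -m handwheel '[[-3,1.5,15,0,0,0],[-3,1.5,40,0,0,0],[-3,1.5,65,0,0,0],[-3,1.5,85,0,0,0],[-3,1.5,98,0,0,0],[-3,1.5,106,0,0,0],[-3,1.5,106,0,0,0],[-3,1.5,106,0,0,0]]'; python3 -m handwheel '[[0,0,0,0,0,0],[0,0,0,0,0,0],[0,0,0,0,0,0],[0,0,0,0,0,0],[0,0,0,0,0,0],[0,0,0,0,0,0],[0,0,0,0,0,0],[0,0,0,0,0,0]]' -1 50;  python3 - <<'E'
from h import *
to((.5218,-.0906,.16),96.3)
save("side","g2.png",(230,150,370,290),5)
E
```

```text
time: 4.43
position: [0.5224, -0.0901, 0.0552]
tcp_rot: [180.0, 0.0, 96.4]
force: [0.6, -0.2, 0.6]
width: 0.0854
time: 5.1
position: [0.5222, -0.0907, 0.0547]
tcp_rot: [180.0, 0.0, 96.3]
force: [-1.7, -0.9, 7.9]
width: 0.0275
at [ 0.5222 -0.0907  0.0547] [180.    0.   96.3] -> [ 1.000e-01 -4.000e-01 -1.053e+02] [0. 0. 0.] j [  9.  52.  -4. 104.   9.  24.  94.] w 0.0275 F [-1.7 -0.9  7.9] t 5.1
```

View pics/g2.png

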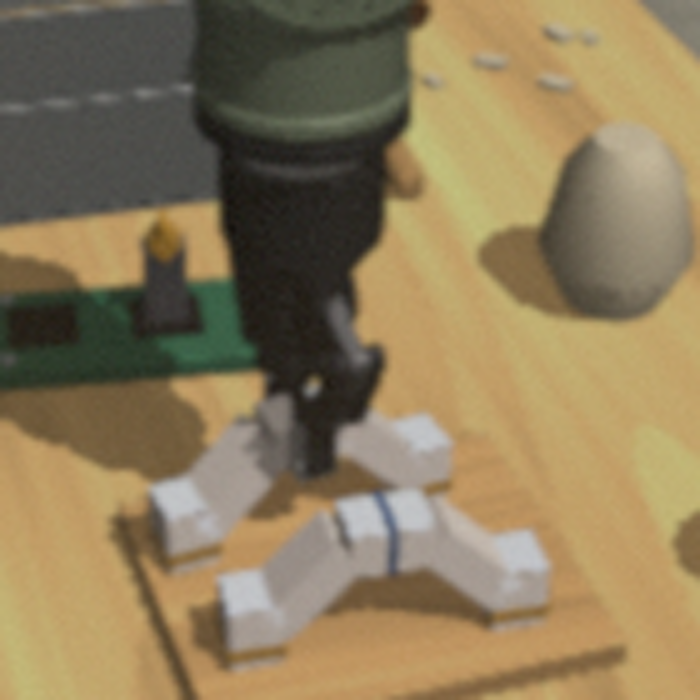

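```bash
python3 -m handwheel '[[0,0,-10,0,0,0],[0,0,-30,0,0,0],[0,0,-55,0,0,0],[0,0,-80,0,0,0],[15,0,-97,0,0,0.03],[40,1,-100,0,0,0.07],[70,1,-100,0,0,0.11],[100,2,-100,0,0,0.15],[130,2,-100,0,0,0.19],[158,3,-100,0,0,0.23],[180,3,-100,0,0,0.26],[192,3,-100,0,0,0.276]]'; python3 -m handwheel '[[0,0,0,0,0,0],[0,0,0,0,0,0],[0,0,0,0,0,0]]';python3 - <<'E'
from h import *
to((.504,.1005,.0755),80.5)
save("side","g3.png",(180,100,340,240),4.5)
E
```

```text
time: 6.15
position: [0.5033, 0.1037, 0.1549]
tcp_rot: [-180.0, -0.1, 80.6]
force: [-0.4, -0.6, -2.4]
width: 0.0276
time: 6.4
position: [0.5041, 0.0996, 0.1546]
tcp_rot: [180.0, 0.0, 80.5]
force: [0.2, -0.1, -2.2]
width: 0.0273
at [0.5041 0.0996 0.1546] [180.    0.   80.5] -> [ 0.9 -0.2 79.1] [ 0.     0.001 -0.001] j [-16.  42.   1. 103.  -2.  35.  67.] w 0.0273 F [ 0.2 -0.1 -2.2] t 6.4
```

View pics/g3.png

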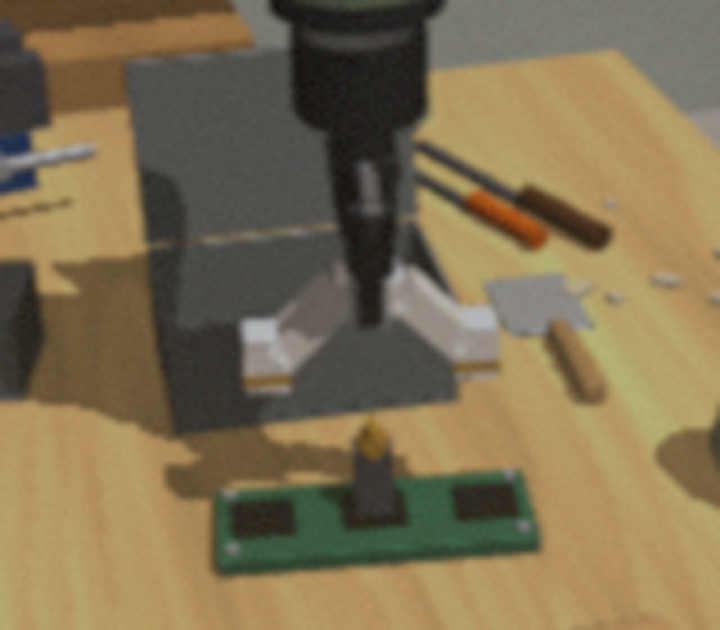

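The yoke hangs level and centred over the edge (edge at 373, yoke's middle at about 371 in the crop). Lowering it.

```bash
python3 -m handwheel '[[1,0,10,0,0,0],[1,0,28,0,0,0],[1,0,46,0,0,0],[1,0,60,0,0,0],[1,0,70,0,0,0],[1,0,75,0,0,0],[1,0,77,0,0,0],[1,0,77,0,0,0],[1,0,77,0,0,0]]'; python3 -m handwheel '[[0,0,1,0,0,0],[0,0,1.5,0,0,0],[0,0,1.5,0,0,0],[0,0,1.5,0,0,0]]'
```

```text
time: 7.2
position: [0.5044, 0.1014, 0.0779]
tcp_rot: [180.0, -0.0, 80.5]
force: [-0.5, 0.3, -2.9]
width: 0.0271
time: 7.53
position: [0.5042, 0.1015, 0.076]
tcp_rot: [180.0, 0.0, 80.5]
force: [-0.3, 0.4, -1.8]
width: 0.0274
```

```bash
python3 -m handwheel '[[0,0,0.6,0,0,0],[0,0,1.2,0,0,0],[0,0,1.2,0,0,0]]'; python3 -m handwheel '[[0,0,0.4,0,0,0],[0,0,0.8,0,0,0],[0,0,0.8,0,0,0]]'
```

```text
time: 7.78
position: [0.5042, 0.1015, 0.0747]
tcp_rot: [180.0, 0.0, 80.5]
force: [-0.8, 0.4, 2.1]
width: 0.0272
time: 8.03
position: [0.5042, 0.1015, 0.0746]
tcp_rot: [180.0, -0.0, 80.5]
force: [-4.4, -0.4, 19.3]
width: 0.0274
```

```bash
python3 -m handwheel '[[0,0,-0.8,0,0,0],[0,0,-0.8,0,0,0]]';  python3 -m handwheel '[[0,0,0,0,0,0],[0,0,0,0,0,0],[0,0,0,0,0,0],[0,0,0,0,0,0],[0,0,0,0,0,0],[0,0,0,0,0,0],[0,0,0,0,0,0],[0,0,0,0,0,0],[0,0,0,0,0,0],[0,0,0,0,0,0],[0,0,0,0,0,0],[0,0,0,0,0,0]]' 0.1 50; python3 - <<'E'
from h import *
to((.504,.1005,.0755),80.5)
save("side","g4.png",(180,100,340,240),4.5)
E
```

```text
time: 8.2
position: [0.5042, 0.1015, 0.0747]
tcp_rot: [180.0, 0.0, 80.5]
force: [0.1, 0.6, 1.2]
width: 0.0275
time: 9.2
position: [0.5041, 0.1015, 0.0746]
tcp_rot: [-180.0, 0.0, 80.5]
force: [0.1, 0.4, 0.2]
width: 0.047
at [0.5041 0.1015 0.0746] [-180.     0.    80.5] -> [-1.   0.  -0.9] [-0.  0.  0.] j [-15.  50.   1. 107.  -2.  23.  67.] w 0.047 F [0.1 0.4 0.2] t 9.2
```

View pics/g4.png

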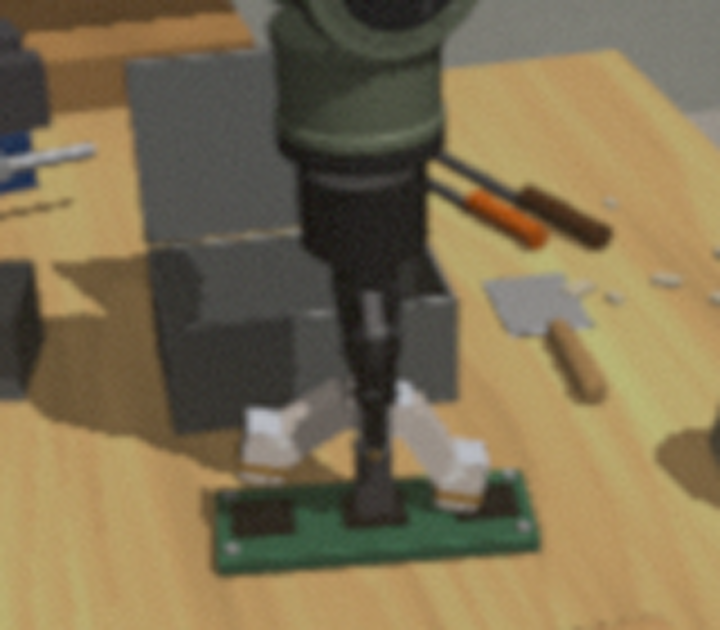

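The +x foot dropped onto its pad (right foot at 460,500 in the crop, left foot high), so this first yoke is the heavy-ended one and goes to the tray. I'll re-grip, lift, and turn the tool -0.25 rad about its x axis to level the yoke.

```bash
python3 -m handwheel '[[0,0,0,0,0,0],[0,0,0,0,0,0],[0,0,0,0,0,0],[0,0,0,0,0,0],[0,0,0,0,0,0],[0,0,0,0,0,0]]' -1 60; python3 -m handwheel '[[0,0,-10,0,0,0],[0,0,-30,0,0,0],[0,0,-55,0,0,0],[0,0,-80,0,0,0],[0,0,-95,-0.05,0,0],[0,0,-100,-0.12,0,0],[0,0,-100,-0.19,0,0],[0,0,-100,-0.25,0,0],[0,0,-100,-0.25,0,0],[0,0,-100,-0.25,0,0]]'; python3 - <<'E'
from h import *
to((.482,-.348,.175),80)
save("side","g5.png",(180,60,340,200),4.5)
E
```

```text
time: 9.75
position: [0.5042, 0.1014, 0.0747]
tcp_rot: [180.0, 0.0, 80.5]
force: [-0.7, -0.1, 4.4]
width: 0.0275
time: 10.58
position: [0.5038, 0.1019, 0.1749]
tcp_rot: [165.8, 0.0, 80.6]
force: [0.9, 0.6, -2.2]
width: 0.027
at [0.5038 0.1019 0.1749] [165.8   0.   80.6] -> [-447.4   50.7   13. ] [ 0.248 -0.001  0.01 ] j [-25.  37.  10. 116.   2.  14.  61.] w 0.027 F [ 0.9  0.6 -2.2] t 10.5833
```

View pics/g5.png

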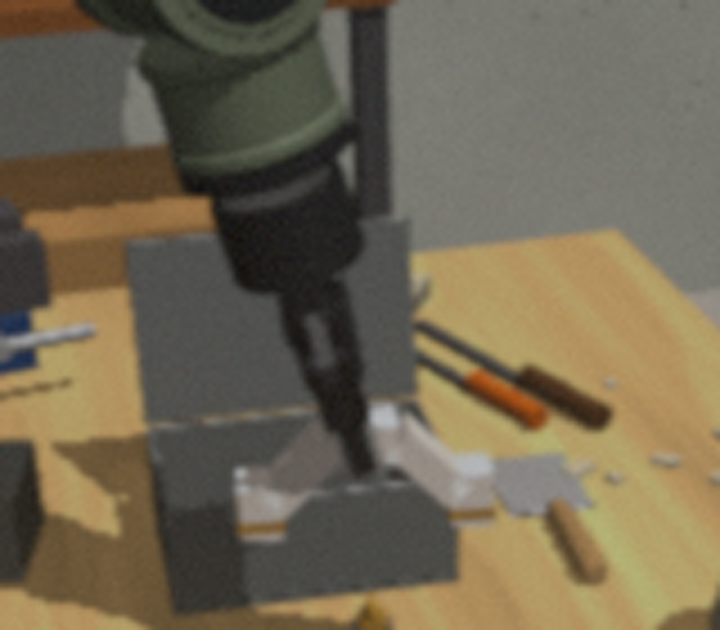

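```bash
python3 -m handwheel '[[-15,2,0,0,0,0],[-45,5,1,0,0,0],[-78,9,2,0,0,0],[-111,13,3,0,0,0],[-144,16,4,0,0,0],[-177,20,5,0,0,0],[-210,24,6,0,0,0],[-243,28,7,0,0,0],[-276,31,8,0,0,0],[-309,35,9,0,0,0],[-342,39,10,0,0,0],[-375,42,11,0,0,0]]'; python3 -m handwheel '[[-30,3.5,1,0,0,0],[-55,6,1.5,0,0,0],[-68,8,2,0,0,0],[-72,8.5,2,0,0,0],[-72,8.5,2,0,0,0],[-72,8.5,2,0,0,0]]'; python3 - <<'E'
from h import *
to((.482,-.348,.055),80)
E
```

```text
time: 11.63
position: [0.4846, -0.2784, 0.1747]
tcp_rot: [165.7, -0.0, 80.4]
force: [0.5, 0.6, -2.6]
width: 0.027
time: 12.13
position: [0.4818, -0.3475, 0.1746]
tcp_rot: [165.7, -0.0, 80.5]
force: [-0.2, -0.7, -2.7]
width: 0.0273
at [ 0.4818 -0.3475  0.1746] [165.7  -0.   80.5] -> [ -0.5 -29.3 116. ] [ 0.249 -0.002  0.008] j [ 46.  42. -18. 100.  14.  27. 102.] w 0.0273 F [-0.2 -0.7 -2.7] t 12.1333
```

```bash
python3 -m handwheel '[[0,-3,12,0,0,0],[0,-8,32,0,0,0],[0,-14,55,0,0,0],[0,-20,78,0,0,0],[0,-25,98,0,0,0],[0,-29,113,0,0,0],[0,-30.5,120,0,0,0],[0,-30.8,121.5,0,0,0],[0,-30.8,121.5,0,0,0],[0,-30.8,121.5,0,0,0]]'; python3 -m handwheel '[[0,-0.25,1,0,0,0],[0,-0.5,2,0,0,0],[0,-0.5,2,0,0,0],[0,-0.5,2,0,0,0]]';  python3 -m handwheel '[[0,-0.25,1,0,0,0],[0,-0.5,2,0,0,0],[0,-0.5,2,0,0,0]]'
```

```text
time: 12.97
position: [0.4825, -0.348, 0.0502]
tcp_rot: [165.6, 0.0, 80.5]
force: [-0.0, -0.5, -1.4]
width: 0.027
time: 13.3
position: [0.4821, -0.3481, 0.0474]
tcp_rot: [165.7, 0.0, 80.5]
force: [-0.0, -0.3, -1.8]
width: 0.0275
time: 13.55
position: [0.482, -0.348, 0.0449]
tcp_rot: [165.7, 0.0, 80.5]
force: [0.1, 0.0, -3.2]
width: 0.0268
```

```bash
python3 -m handwheel '[[0,-0.15,0.6,0,0,0],[0,-0.3,1.2,0,0,0],[0,-0.3,1.2,0,0,0]]';  python3 -m handwheel '[[0,-0.15,0.6,0,0,0],[0,-0.3,1.2,0,0,0],[0,-0.3,1.2,0,0,0]]'
```

```text
time: 13.8
position: [0.482, -0.348, 0.0437]
tcp_rot: [165.7, 0.0, 80.5]
force: [-0.2, -0.2, -2.4]
width: 0.0272
time: 14.05
position: [0.4821, -0.3481, 0.0435]
tcp_rot: [165.6, 0.0, 80.5]
force: [-8.1, 3.9, 19.3]
width: 0.0271
```

Touchdown in the tray. Releasing and backing off along the tool axis.

```bash
python3 -m handwheel '[[0,0,-0.6,0,0,0],[0,0,-0.6,0,0,0],[0,0,-0.6,0,0,0],[0,0,-0.6,0,0,0],[0,0,-0.6,0,0,0]]' 0.3; python3 -m handwheel '[[0,0,-10,0,0,0],[0,0,-30,0,0,0],[0,0,-60,0,0,0],[0,0,-90,0,0,0],[0,0,-110,0.06,0,0],[0,0,-115,0.13,0,0],[0,0,-115,0.2,0,0],[0,0,-115,0.249,0,0],[0,0,-115,0.249,0,0]]' 1;  python3 - <<'E'
from h import *
for a,c,p in blobs("side",(0,0,150),(180,50,255),(250,300,380,380),4):print(a,c)
to((.5336,-.1756,.16),84.9)
d=place_of("side","yoke_b");print([(x["p"],x["position"]) for x in d])
print(proj("side",(.482,-.348,.049)))
E
```

```text
time: 14.47
position: [0.482, -0.348, 0.0431]
tcp_rot: [165.7, 0.0, 80.5]
force: [-0.5, 0.7, 0.3]
width: 0.0552
time: 15.22
position: [0.455, -0.3427, 0.1552]
tcp_rot: [-180.0, 0.0, 80.6]
force: [0.1, 1.7, 0.1]
width: 0.0856
729 [290.60493827 329.38957476]
650 [329.57076923 325.59230769]
at [ 0.4543 -0.3429  0.1548] [179.9   0.   80.6] -> [178.1  50.7  -5.1] [ 0.002  0.    -0.076] j [ 41.  46. -15.  92.  15.  44. 101.] w 0.0856 F [-0.3  0.3 -0.1] t 15.2667
[(0.88, [304.8, 261.6]), (0.88, [311.1, 323.4])]
[309.97299511 325.65848756]
```

The first yoke stands in the tray: the network puts it at (311, 323) and I predicted (310, 326). Going for the second yoke.

```bash
python3 -m handwheel '[[15,4,-5,0,0,0],[45,12,-5,0,0,0],[75,21,-5,0,0,-0.02],[105,30,-5,0,0,-0.04],[135,38,-5,0,0,-0.06],[160,45,-5,0,0,-0.076],[175,50,-5,0,0,-0.076],[178,50.7,-5,0,0,-0.076],[178,50.7,-5,0,0,-0.076]]'; python3 -m handwheel '[[0,0,15,0,0,0],[0,0,40,0,0,0],[0,0,65,0,0,0],[0,0,85,0,0,0],[0,0,98,0,0,0],[0,0,105.5,0,0,0],[0,0,105.5,0,0,0],[0,0,105.5,0,0,0]]'; python3 - <<'E'
from h import *
to((.5336,-.1756,.0547),84.9)
E
```

```text
time: 16.07
position: [0.533, -0.1757, 0.1598]
tcp_rot: [179.9, -0.0, 84.9]
force: [-0.7, -0.1, 0.8]
width: 0.0855
time: 16.73
position: [0.5331, -0.1769, 0.0546]
tcp_rot: [179.9, 0.0, 84.8]
force: [0.4, -1.0, 0.5]
width: 0.0856
at [ 0.5331 -0.1769  0.0546] [179.9   0.   84.8] -> [ 1.4  0.4 -0.1] [ 0.001  0.    -0.002] j [ 20.  54. -10.  97.  17.  30.  84.] w 0.0856 F [ 0.4 -1.   0.5] t 16.7333
```

```bash
python3 -m handwheel '[[1,0,0,0,0,0],[1,0,0,0,0,0],[1,0,0,0,0,0],[1,0,0,0,0,0],[1,0,0,0,0,0],[1,0,0,0,0,0],[1,0,0,0,0,0],[1,0,0,0,0,0]]' -1 50; python3 -m handwheel '[[0,0,-10,0,0,0],[0,0,-30,0,0,0],[0,0,-60,0,0,0],[0,0,-88,0,0,0],[10,-2,-100,0,0,0],[35,-7,-101,0,0,0],[65,-13,-101,0,0,0.02],[97,-19,-101,0,0,0.04],[130,-26,-101,0,0,0.06],[163,-32,-101,0,0,0.077],[196,-39,-101,0,0,0.077],[228,-45,-101,0,0,0.077]]'; python3 -m handwheel '[[25,-5,0,0,0,0],[40,-7,0,0,0,0],[45,-8,0,0,0,0],[45,-8,0,0,0,0],[45,-8,0,0,0,0]]'; python3 - <<'E'
from h import *
to((.504,.1010,.0775),80.5)
save("side","g6.png",(180,100,340,240),4.5)
E
```

```text
time: 17.4
position: [0.5335, -0.1752, 0.0545]
tcp_rot: [179.9, 0.0, 84.9]
force: [-1.3, 0.1, 5.1]
width: 0.0272
time: 18.4
position: [0.508, 0.0582, 0.1552]
tcp_rot: [180.0, -0.0, 80.5]
force: [1.3, 0.3, -2.7]
width: 0.0274
time: 18.82
position: [0.5084, 0.101, 0.155]
tcp_rot: [180.0, 0.0, 80.4]
force: [0.6, 0.6, -2.3]
width: 0.0271
at [0.5084 0.101  0.155 ] [180.    0.   80.4] -> [-0.6 -4.4 77.5] [ 0.001  0.001 -0.001] j [-11.  42.  -8. 102.   9.  36.  57.] w 0.0271 F [ 0.6  0.6 -2.3] t 18.8167
```

View pics/g6.png

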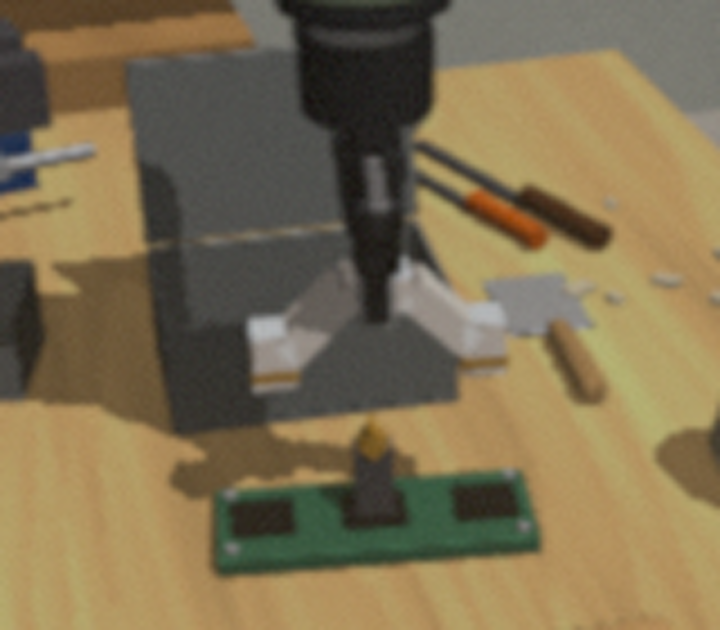

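```bash
python3 -m handwheel '[[-0.6,-4,10,0,0,0],[-0.6,-4,28,0,0,0],[-0.6,-4,46,0,0,0],[-0.6,-4,60,0,0,0],[-0.6,-4,70,0,0,0],[-0.6,-4,75,0,0,0],[-0.6,-4,78,0,0,0],[-0.6,-4,78.5,0,0,0],[-0.6,-4,78.5,0,0,0]]'; python3 -m handwheel '[[0,0,0.7,0,0,0],[0,0,1.4,0,0,0],[0,0,1.4,0,0,0],[0,0,1.4,0,0,0]]'; python3 -m handwheel '[[0,0,0.4,0,0,0],[0,0,0.8,0,0,0],[0,0,0.8,0,0,0]]'
```

```text
time: 19.62
position: [0.5048, 0.1016, 0.077]
tcp_rot: [179.9, -0.0, 80.4]
force: [0.2, -0.5, -2.1]
width: 0.0274
time: 19.95
position: [0.5046, 0.1018, 0.0753]
tcp_rot: [179.9, -0.0, 80.4]
force: [0.5, 0.3, -2.7]
width: 0.0274
time: 20.2
position: [0.5046, 0.1018, 0.0744]
tcp_rot: [179.9, 0.0, 80.4]
force: [-0.6, 0.4, 0.6]
width: 0.0276
```

```bash
python3 -m handwheel '[[0,0,0.3,0,0,0],[0,0,0.3,0,0,0]]';  python3 -m handwheel '[[0,0,0,0,0,0],[0,0,0,0,0,0],[0,0,0,0,0,0],[0,0,0,0,0,0],[0,0,0,0,0,0],[0,0,0,0,0,0],[0,0,0,0,0,0],[0,0,0,0,0,0],[0,0,0,0,0,0],[0,0,0,0,0,0],[0,0,0,0,0,0],[0,0,0,0,0,0]]' 0.1 50; python3 - <<'E'
from h import *
save("side","g7.png",(180,100,340,240),4.5)
E
```

```text
time: 20.37
position: [0.5046, 0.1018, 0.0743]
tcp_rot: [179.9, 0.0, 80.4]
force: [-1.8, -0.1, 6.6]
width: 0.0271
time: 21.37
position: [0.5046, 0.1018, 0.074]
tcp_rot: [179.9, 0.0, 80.4]
force: [0.3, 0.3, -0.3]
width: 0.0469
```

View pics/g7.png

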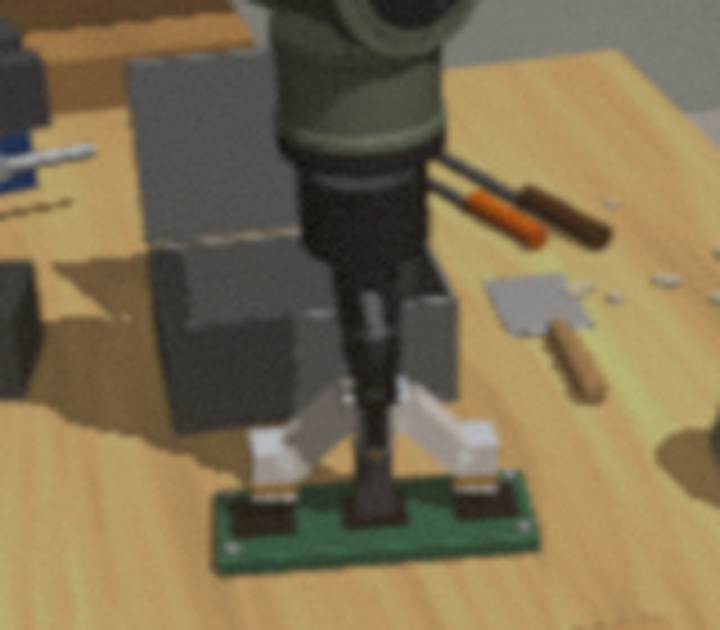

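This one stays level: both soles are at row ~493 in the crop, clear of the pads. So it's the sound yoke and goes to the box.

```bash
python3 -m handwheel '[[0,0,0,0,0,0],[0,0,0,0,0,0],[0,0,0,0,0,0],[0,0,0,0,0,0],[0,0,0,0,0,0],[0,0,0,0,0,0]]' -1 50; python3 -m handwheel '[[0,0,-10,0,0,0],[0,0,-30,0,0,0],[0,0,-60,0,0,0],[0,0,-85,0,0,0],[8,-1,-97,0,0,0],[28,-5,-100,0,0,-0.02],[58,-10,-100,0,0,-0.04],[90,-16,-100,0,0,-0.06],[122,-21,-100,0,0,-0.08],[154,-27,-100,0,0,-0.098],[180,-31,-100,0,0,-0.098],[193,-34,-100,0,0,-0.098]]'; python3 -m handwheel '[[2,0,0,0,0,0],[2,0,0,0,0,0],[2,0,0,0,0,0],[2,0,0,0,0,0]]'; python3 - <<'E'
from h import *
to((.5035,.300,.049),86)
save("side","g8.png",(160,70,320,210),4.5)
E
```

```text
time: 21.92
position: [0.5046, 0.1018, 0.0742]
tcp_rot: [179.9, 0.0, 80.4]
force: [-2.1, 0.2, 5.3]
width: 0.0275
time: 22.92
position: [0.502, 0.3013, 0.1744]
tcp_rot: [180.0, -0.1, 86.2]
force: [-0.8, 0.9, -2.1]
width: 0.027
time: 23.25
position: [0.5035, 0.2983, 0.1742]
tcp_rot: [179.9, 0.0, 86.0]
force: [0.2, 0.1, -2.4]
width: 0.0277
at [0.5035 0.2983 0.1742] [179.9   0.   86. ] -> [  1.8  -0.3 125.2] [ 0.001  0.001 -0.001] j [-30.  45.  -7.  87.   7.  48.  46.] w 0.0277 F [ 0.2  0.1 -2.4] t 23.25
```

View pics/g8.png

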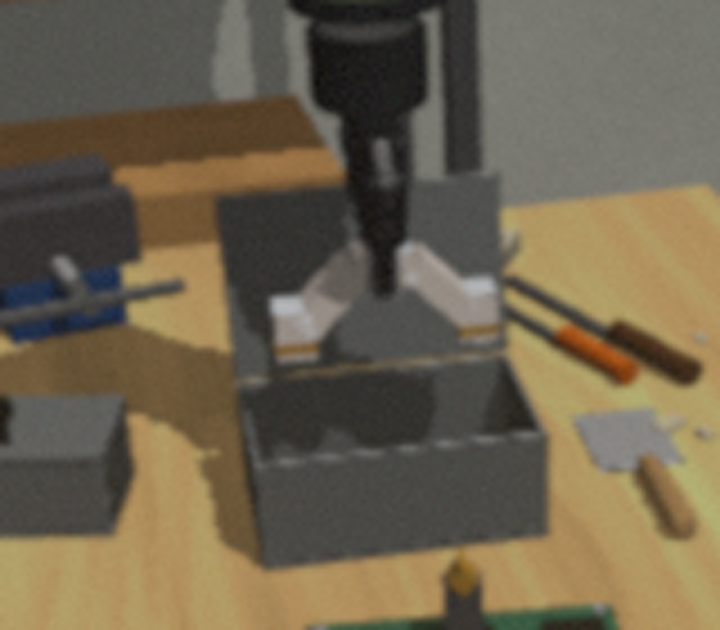

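The yoke is centred over the box and level. Lowering it.

```bash
python3 -m handwheel '[[1,0,10,0,0,0],[1,0,28,0,0,0],[1,0,50,0,0,0],[1,0,72,0,0,0],[1,0,92,0,0,0],[1,0,108,0,0,0],[1,0,118,0,0,0],[1,0,123,0,0,0],[1,0,125,0,0,0],[1,0,125,0,0,0],[1,0,125,0,0,0]]'; python3 -m handwheel '[[0,0,1,0,0,0],[0,0,2,0,0,0],[0,0,3,0,0,0],[0,0,3,0,0,0],[0,0,3,0,0,0]]'; python3 -m handwheel '[[0,0,0.6,0,0,0],[0,0,1.2,0,0,0],[0,0,1.2,0,0,0]]'
```

```text
time: 24.22
position: [0.5036, 0.3009, 0.0497]
tcp_rot: [179.9, -0.0, 86.1]
force: [0.8, 0.4, -2.4]
width: 0.0274
time: 24.63
position: [0.5033, 0.3007, 0.046]
tcp_rot: [179.9, 0.0, 86.1]
force: [-0.2, -0.9, -1.8]
width: 0.0274
time: 24.88
position: [0.5033, 0.3007, 0.0447]
tcp_rot: [179.9, 0.0, 86.1]
force: [-0.7, 0.1, -2.4]
width: 0.0276
```

```bash
python3 -m handwheel '[[0,0,0.5,0,0,0],[0,0,1,0,0,0],[0,0,1,0,0,0]]'; python3 -m handwheel '[[0,0,0.3,0,0,0],[0,0,0.6,0,0,0],[0,0,0.6,0,0,0]]'
```

```text
time: 25.13
position: [0.5034, 0.3008, 0.0443]
tcp_rot: [179.9, 0.0, 86.1]
force: [-2.8, -0.7, 8.1]
width: 0.0272
time: 25.38
position: [0.5033, 0.3008, 0.0442]
tcp_rot: [179.9, 0.0, 86.1]
force: [-5.0, -3.0, 20.1]
width: 0.0276
```

Touchdown in the box. Releasing and rising straight up.

```bash
python3 -m handwheel '[[0,0,-0.6,0,0,0],[0,0,-0.6,0,0,0],[0,0,-0.6,0,0,0],[0,0,-0.6,0,0,0],[0,0,-0.6,0,0,0],[0,0,-0.6,0,0,0]]' 0.1; python3 -m handwheel '[[0,0,-8,0,0,0],[0,0,-25,0,0,0],[0,0,-50,0,0,0],[0,0,-80,0,0,0],[0,0,-115,0,0,0],[0,0,-150,0,0,0],[0,0,-185,0,0,0],[0,0,-215,0,0,0],[0,0,-240,0,0,0],[0,0,-255,0,0,0],[0,0,-255,0,0,0]]'; python3 - <<'E'
from h import *
print([(x["p"],x["position"]) for q in [capture("side")] for x in place_of("side","yoke_a")],proj("side",(.5033,.3008,.05)))
to((.46,.475,.30),86)
save("side","g9.png",(140,100,360,350),2.4)
E
```

```text
time: 25.88
position: [0.5033, 0.3007, 0.0437]
tcp_rot: [180.0, 0.0, 86.1]
force: [-0.9, -0.3, 0.6]
width: 0.047
time: 26.8
position: [0.5036, 0.3012, 0.3025]
tcp_rot: [179.7, -0.2, 86.1]
force: [0.5, 0.2, 0.5]
width: 0.0472
[(0.83, [311.3, 324.4]), (0.58, [245.5, 170.9])] [246.02240633 170.53494001]
at [0.503  0.3007 0.2992] [179.9  -0.   86.1] -> [170.9 -54.8  -0.8] [ 0.002 -0.     0.001] j [-30.  38.  -8.  76.   6.  67.  47.] w 0.047 F [-0.  -0.6  0.5] t 26.9
```

View pics/g9.png

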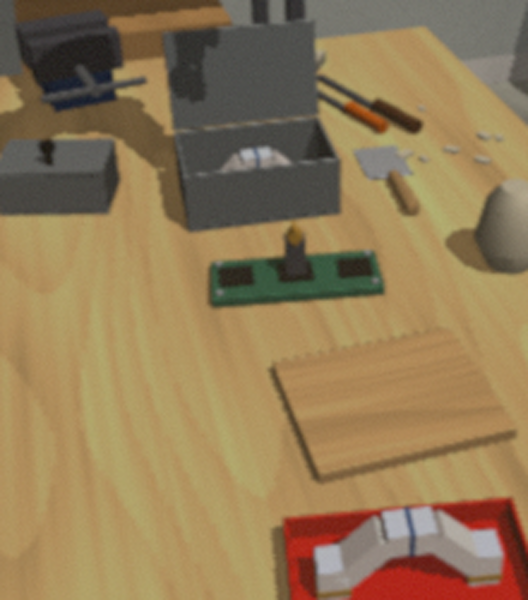

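Both yokes are standing where they belong: the box yoke at about (257, 158) and the tray yoke at about (410, 530) in the crop. Next I'll go over behind the lid with the fingers shut, offset from the knob.

```bash
python3 -m handwheel '[[15,-5,0,0,0,0],[45,-15,0,0,0,0],[80,-26,0,0,0,0],[115,-37,0,0,0,0],[145,-47,0,0,0,0],[165,-54,0,0,0,0],[171,-55,0,0,0,0],[171,-55,0,0,0,0],[171,-55,0,0,0,0]]' -1; python3 -m handwheel '[[0,0,20,0,0,0],[0,0,50,0,0,0],[0,0,80,0,0,0],[0,0,102,0,0,0],[0,0,112,0,0,0],[0,0,112,0,0,0],[0,0,112,0,0,0]]'; python3 - <<'E'
from h import *
for p in((.46,.423,.187),(.46,.398,.192),(.46,.357,.187),(.46,.319,.166),(.46,.292,.132),(.46,.280,.09)): to(p,86)
E
```

```text
time: 27.7
position: [0.4603, 0.4743, 0.298]
tcp_rot: [180.0, 0.1, 86.0]
force: [0.2, -1.3, 0.5]
width: 0.0
time: 28.28
position: [0.4608, 0.4747, 0.1877]
tcp_rot: [179.9, -0.0, 86.0]
force: [-0.6, 0.1, 0.4]
width: 0.0004
at [0.4608 0.4747 0.1877] [179.9  -0.   86. ] -> [-51.6   2.8   0.7] [ 0.002 -0.     0.   ] j [-46.  51.  -7.  68.   6.  61.  33.] w 0.0004 F [-0.6  0.1  0.4] t 28.2833
at [0.4608 0.4747 0.1877] [179.9  -0.   86. ] -> [-76.6   4.6  -4.3] [ 0.002 -0.     0.   ] j [-46.  51.  -7.  68.   6.  61.  33.] w 0.0004 F [-0.6  0.1  0.4] t 28.2833
at [0.4608 0.4747 0.1877] [179.9  -0.   86. ] -> [-117.5    7.4    0.7] [ 0.002 -0.     0.   ] j [-46.  51.  -7.  68.   6.  61.  33.] w 0.0004 F [-0.6  0.1  0.4] t 28.2833
at [0.4608 0.4747 0.1877] [179.9  -0.   86. ] -> [-155.4   10.    21.7] [ 0.002 -0.     0.   ] j [-46.  51.  -7.  68.   6.  61.  33.] w 0.0004 F [-0.6  0.1  0.4] t 28.2833
at [0.4608 0.4747 0.1877] [179.9  -0.   86. ] -> [-182.3   11.9   55.7] [ 0.002 -0.     0.   ] j [-46.  51.  -7.  68.   6.  61.  33.] w 0.0004 F [-0.6  0.1  0.4] t 28.2833
at [0.4608 0.4747 0.1877] [179.9  -0.   86. ] -> [-194.3   12.6   97.7] [ 0.002 -0.     0.   ] j [-46.  51.  -7.  68.   6.  61.  33.] w 0.0004 F [-0.6  0.1  0.4] t 28.2833
```

```bash
python3 -m handwheel '[[-15,1,1,0,0,0],[-35,2,1,0,0,0],[-48,3,1,0,0,0],[-57,3,0,0,0,0],[-66,4,-2,0,0,0],[-76,5,-3,0,0,0],[-86,5,-3,0,0,0],[-96,6,-2,0,0,0],[-107,7,-1,0,0,0],[-117,7,1,0,0,0],[-117,7,1,0,0,0]]';python3 - <<'E'
from h import *
for p in((.46,.319,.166),(.46,.292,.132),(.46,.280,.09)): to(p,86)
E
```

```text
time: 29.2
position: [0.4598, 0.3564, 0.1868]
tcp_rot: [179.9, 0.0, 86.0]
force: [0.5, -0.2, 0.2]
width: 0.0005
at [0.4598 0.3564 0.1868] [179.9   0.   86. ] -> [-37.2   2.8  20.9] [ 0.002  0.    -0.001] j [-37.  44.  -8.  87.   7.  49.  38.] w 0.0005 F [ 0.5 -0.2  0.2] t 29.2
at [0.4598 0.3564 0.1868] [179.9   0.   86. ] -> [-64.2   4.6  54.9] [ 0.002  0.    -0.001] j [-37.  44.  -8.  87.   7.  49.  38.] w 0.0005 F [ 0.5 -0.2  0.2] t 29.2
at [0.4598 0.3564 0.1868] [179.9   0.   86. ] -> [-76.1   5.3  96.9] [ 0.002  0.    -0.001] j [-37.  44.  -8.  87.   7.  49.  38.] w 0.0005 F [ 0.5 -0.2  0.2] t 29.2
```

I've used all 12 picture views, so I'll check the lid with the network.

```bash
python3 - <<'E'
from h import *
for c in("side","top"):
  capture(c)
  for d in spot_in(c,"lid")[:3]: print(c,"lid",round(d["p"],2),np.round(d["extent"],0))
def lidx(th):
  P=[]
  ax=np.array([-.998,.068,0]);out=np.array([-.068,-.998,0])
  h=np.array([.507,.371,.082])
  for s in(-.1,.1):
    for r in(0,.13):
      for o in(0,.008): P.append(h+s*ax+r*(np.cos(th)*out+np.sin(th)*np.array([0,0,1]))+o*(np.cos(th)*np.array([0,0,1])-np.sin(th)*out))
    
  return P
for th in(1.8,1.5,1.2,1.0,.8):
  print(th,[[*np.min([proj(c,p) for p in lidx(th)],0).round(0),*np.max([proj(c,p) for p in lidx(th)],0).round(0)] for c in("side","top")])
E
```

```text
side lid 0.89 [135. 160. 187. 173.]
side lid 0.86 [206. 113. 279. 156.]
top lid 0.81 [129. 156. 144. 210.]
top lid 0.59 [ 92. 339. 104. 347.]
1.8 [[np.float64(206.0), np.float64(108.0), np.float64(272.0), np.float64(155.0)], [np.float64(96.0), np.float64(153.0), np.float64(139.0), np.float64(250.0)]]
1.5 [[np.float64(207.0), np.float64(111.0), np.float64(272.0), np.float64(155.0)], [np.float64(113.0), np.float64(153.0), np.float64(139.0), np.float64(250.0)]]
1.2 [[np.float64(208.0), np.float64(117.0), np.float64(274.0), np.float64(155.0)], [np.float64(126.0), np.float64(155.0), np.float64(146.0), np.float64(250.0)]]
1.0 [[np.float64(209.0), np.float64(123.0), np.float64(276.0), np.float64(155.0)], [np.float64(126.0), np.float64(157.0), np.float64(157.0), np.float64(250.0)]]
0.8 [[np.float64(210.0), np.float64(131.0), np.float64(278.0), np.float64(155.0)], [np.float64(127.0), np.float64(159.0), np.float64(168.0), np.float64(250.0)]]
```

The lid has moved to about 1.25 rad and follows the push. Continuing.

```bash
python3 -m handwheel '[[-10,1,4,0,0,0],[-19,1,9,0,0,0],[-28,2,14,0,0,0],[-37,3,21,0,0,0],[-45,3,29,0,0,0],[-52,4,37,0,0,0],[-58,4,46,0,0,0],[-64,5,55,0,0,0],[-68,5,65,0,0,0],[-71,5,75,0,0,0],[-74,5,85,0,0,0],[-76,5,92,0,0,0]]'; python3 -m handwheel '[[0,0,2,0,0,0],[0,0,4,0,0,0],[0,0,5,0,0,0],[0,0,5,0,0,0]]'
```

```text
time: 30.4
position: [0.4589, 0.2816, 0.093]
tcp_rot: [180.0, 0.0, 86.1]
force: [-0.1, -0.0, 1.0]
width: 0.0001
time: 30.73
position: [0.4588, 0.2816, 0.0902]
tcp_rot: [179.9, 0.0, 86.1]
force: [-8.2, -7.0, 27.1]
width: -0.0001
```

There is firm contact at z = 0.0902, which matches a closed lid (82 + 8 mm). Retreating and checking.

```bash
python3 -m handwheel '[[0,0,-10,0,0,0],[0,0,-35,0,0,0],[0,0,-70,0,0,0],[0,0,-105,0,0,0],[-10,0,-140,0,0,0],[-40,0,-170,0,0,0],[-75,0,-190,0,0,0],[-110,0,-200,0,0,0],[-140,0,-200,0,0,0],[-150,0,-200,0,0,0],[-150,0,-200,0,0,0],[-150,0,-200,0,0,0]]'; python3 - <<'E'
from h import *
for c in("side","top"):
  capture(c)
  for d in spot_in(c,"lid")[:3]: print(c,"lid",round(d["p"],2),np.round(d["extent"],0))
  for q,z in(("yoke_a",.05),("model",0),("mug",0),("scraper",0)):
    for d in place_of(c,q)[:2]: print(c,q,round(d["p"],2),atz(c,d["position"],z).round(3))
h=np.array([.507,.371,.082]);ax=np.array([-.998,.068,0]);out=np.array([-.068,-.998,0]);u=np.array([0,0,1])
for th in(0,.06,.15):
  P=[h+s*ax+r*(np.cos(th)*out+np.sin(th)*u)+.008*u for s in(-.1,.1) for r in(0,.13)]
  for c in("side","top"):
    q=np.array([proj(c,p) for p in P]);print(th,c,q.min(0).round(0),q.max(0).round(0))
print(read_state()["position"],read_state()["force"])
E
```

```text
time: 31.73
position: [0.4485, 0.1327, 0.2891]
tcp_rot: [179.9, -0.0, 86.0]
force: [-1.0, -0.5, 0.3]
width: -0.0001
side lid 0.77 [209. 144. 282. 176.]
side lid 0.58 [136. 158. 188. 174.]
side yoke_a 0.8 [ 0.486 -0.35   0.05 ]
side model 0.75 [0.759 0.081 0.   ]
side model 0.37 [ 0.497 -0.308  0.   ]
side mug 0.75 [ 0.76  -0.222  0.   ]
side mug 0.23 [ 0.501 -0.312 -0.   ]
side scraper 0.77 [0.697 0.319 0.   ]
top lid 0.72 [ 96. 285. 149. 353.]
top lid 0.59 [131. 169. 183. 250.]
top lid 0.45 [348.  98. 388. 134.]
top yoke_a 0.88 [ 0.479 -0.353  0.05 ]
top model 0.79 [0.752 0.072 0.   ]
top mug 0.92 [ 0.747 -0.217  0.   ]
top scraper 0.68 [0.69  0.294 0.   ]
top scraper 0.18 [ 0.545 -0.131  0.   ]
0 side [211. 146.] [281. 172.]
0 top [129. 168.] [191. 253.]
0.06 side [211. 146.] [281. 169.]
0.06 top [129. 168.] [191. 252.]
0.15 side [211. 146.] [281. 166.]
0.15 top [129. 168.] [189. 252.]
[0.44836544 0.13225186 0.28876255] [ 0.01360569 -0.43379937  0.82306227]
```

```bash
python3 -c "from cell import *;print(job_done())"
```

```text
the job is handed in; nothing more can be done
None
```

I finished the whole job and handed it in at about 32 s of the 72 s allowed; no verdict is reported.

**What I did:**
- **First yoke:** the yoke nearer the knife fixture tipped onto the +x pad on the knife edge. I levelled it in the grip and set it down in the red tray.
- **Second yoke:** it stayed level on the edge. I stood it on its feet in the middle of the larger grey box.
- **Lid:** I pushed it shut from behind with closed fingers, clear of the knob.

**Last checks:**
- **Lid:** the fingers met a firm stop at z = 0.0902 m under 27 N, and a closed lid's top is at 0.090 m. In the side view the network's outline of the lid fits a closed lid to within about 4 pixels. In the top view the right edge came out 8 pixels short, possibly because the arm partly hid it.
- **Tray yoke:** both cameras put it within about 6 mm of where I set it down.
- **Box yoke:** before the lid closed, the network placed it within a pixel of where I expected. It can't be seen now.
- **Bystanders:** the mug is within about 1 mm of its start position and the scraper within about 11 mm. The two cameras disagree on the model: 10 mm of shift from the top and 22 mm from the side. The arm never went near the model, so I take that as detection error.

I used all 12 picture views before the lid was closed, so I checked the end state with the networks and the force reading, not by eye.

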